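# Click the banding wheel's speed selector to the set stud and start it

### The arm

A 6-joint arm with a two-finger parallel gripper is mounted at the origin on a cart in front of the work surface, level with it; the furniture and walls round the work are solid. World frame = base frame: x ahead of the robot, y to its left, z up, the work surface at z = 0. Lengths are in m, angles in degrees, forces in N, time in s.
With the tool pointing down it reaches from about 0.4 to 0.825 m from the base axis. Payload 7 kg.
Tool frame: the origin (TCP) lies midway between the tips of the shut fingers; the grasp point (between the pads) lies 19 mm behind it; z points along the fingers, y is the line along which they close (so a half turn about z gives the same grasp; the last joint's range is limited). The gripper opens to 88 mm and grips with 3 to 60 N. Pads are 19 mm wide; open, the fingers measure 130 mm over their backs; the gripper's body (78 mm by 193 mm) begins 47 mm behind the grasp point.
Start: joints at [82.798, 20.546, 0.682, 0, -70.136, -16.507], TCP at [0.271, 0.618, 0.227] pointing down, gripper open.
Joint ranges: [-176.03, 176.03], [-82.01, 121.73], [-58.28, 71.71], [-173.87, 95.51], [-174.79, -0.11], [-173.66, 173.66]. Speed limits (degrees/s): [136.94, 136.94, 172.46, 180, 180, 180].

### API

Orientations are given as [roll, pitch, yaw] about the fixed x, y, z axes, in that order (R = Rz(yaw) Ry(pitch) Rx(roll)).
In Python, from plant import ctrl gives the robot as it stands.
- The arm moves only by the tool step_arm, never from a script. Its argument "rows" is a list of rows, each a list of 3 entries, a list of its own where there are three numbers: the closure, from 0 (fully open) to 1 (shut), then the shift along the world's x, y, z in mm, then the turn, a rotation vector about the world's x, y, z in rad. A call has exactly 5 rows; each row is the pose to reach, as a shift and turn from the pose commanded when the call began; what a row does not reach only later rows make up. A row lasts 1/12 s, in which the tool goes at most 41.7 mm and 7.16 degrees, less where a joint would pass 70% of its speed; a pose out of reach is approached as far as the arm can. A call with a gripper value outside its range is refused whole. The fingers move at their own pace and stop on an object; the grip force is fixed at half the most. Time passes only in rows, so rows that repeat a pose let the fingers close, or fill a call up. It gives the time, the measured TCP pose, the force, the opening and the grip force at its end, in the units of the state.
- ctrl.get_obs(): the state, without advancing time (a new reading comes with each control period).
- ctrl.snapshot(name): name is "scene" or "top" or "wrist"; returns the picture (420x560x3 uint8, red, green, blue); there is no depth.
- ctrl.camera_model(name): a dict with "intrinsics" (3x3 intrinsics, pixels), "R" (3x3) and "t" (3): a world point X has camera coordinates R X + t. Camera axes: x right, y down, z forward; pixel columns grow to the right and rows downward; lengths in m; the calibration is good to about 2 mm. A picture is of the moment at which its call begins: read the wrist's pose just before it. camera_model takes no time and is no camera call; for the wrist camera it gives the pose at the moment of the call.
- ctrl.close_job(): hands the job in; it is judged then, once.
The state is a dict: "clock": time; "joint_pos": joint angles; "qvel": joint speeds; "tau": joint torques, N m; "tool_pos": TCP position; "orientation": TCP orientation; "force": force on the tool from outside, world axes, zero at the start; "moment": the same for the moment, N m; "opening": finger opening in m; "gripper_force": force on a finger pad.
Only numpy, scipy, OpenCV 4.12 (cv2) and the standard library are available. Lean on these libraries where they do the work, as an engineer would, in place of code of your own. Each camera call takes 0.05 s, during which the arm holds its last target. There are 200 camera calls.

### The job

Set the speed of the banding wheel on its grey control console: with a fingertip against the side of the black selector lever, push it clockwise click by click until it rests in the position marked by the tall round stud, without letting it click past that position. Then press the round start button on the console all the way in with a fingertip and let it come out again. Push only: do not pinch the lever, do not press the button before the lever is set, and leave the cup, the paint pot and the colour dish where they stand.

Things in the scene. Friction and masses are not known exactly. Their poses are not given: they have to be found in the camera images.
- dial_center (a point): selector's axis at the surface of the face plate; axes are the console's: x to its back (away from the robot at yaw 0), y to its left, z up. The console is a fixed grey box with a level aluminium face, 160 mm deep by 180 mm wide, face 45 mm above the table, turned up to 20 degrees. This point is 15 mm in front of its centre.
- pointer_tip (a point): outer end of the black lever, 52 mm from the axis, 19 mm above the plate; x outward along the lever, y to its left, z up. The lever is a bar 6 to 32 mm above the plate, 12 mm thick over its flat sides (8 at top and end), on a hub 42 mm wide, 17 mm high; its tail ends 22 mm behind the axis. A white line on top shows where it points.
- lever_left: left flat side of the lever, 23 to 49 mm from the axis, 9 to 29 mm above the plate, facing anticlockwise seen from above: push here to turn clockwise. Its frame has its origin on the selector's axis at the plate, not on the face; x outward along the lever.
- lever_right: the right side of the lever, the same, facing clockwise. Touching both sides at once counts as pinching.
- selector (a joint): selector angle, rad, clockwise seen from above. Seven sprung click positions 0.5236 (30 deg) apart, 0 to 3.1416, stops at both ends. At 0 the lever points to the console's left (+y), at 1.571 to its back. A detent of about 0.12 N m (3 N at mid-lever) holds it; pushed past half-way it snaps on by itself to the next position. Starts at 0 or 0.5236, rarely half-way between.
- set_stud: tall round steel stud with a 15 mm head, 18 mm above the face plate, 70 mm from the selector's axis; origin at its foot on the plate. It stands beyond the click position to be set: joint 1.571, 2.094 or 2.618. The other two of these places hold flat plugs of the same steel, 10 mm in diameter, 2 mm high.
- start_button (a joint): travel of the start button, m: 0 out, 0.006 all the way in (about 5 N); springs back.
- start_button_top (a point): centre of the top of the round grey start button, 28 mm in diameter, near the front right of the console; 22 mm above the face plate when out, pressed straight down. Its black collar is 44 mm in diameter and 12 mm high. It lies 71 mm from the selector's axis.
- cup: plain white porcelain cup, 87x112x80 mm, loose on the banding wheel (a round aluminium head 150 mm in diameter, 62 mm high, fixed, left of the console); origin under its centre. Bystander.
- paint_pot: small screw-cap paint pot, 40x42x50 mm, loose on the table right of the console; origin under its centre. Bystander.
- colour_dish: little porcelain dish, 68 mm across, 18 mm high, loose right of the console; origin under its centre. Bystander.

How it is judged:
By the outcome, as a careful person would: the job done as asked, in the order asked, and still so for the second after the job is handed in, with the robot touching nothing.
It also fails if it takes over 51 s, if anything falls off the work surface, if the arm or the gripper's body presses on something with over 40 N, if the wrist force passes 120 N, or if a joint passes its speed limit or range.

## Working session

There is one attempt and no reset: what is moved stays moved. The work goes in short steps, Python scripts to look and compute and a tool call to move; the robot and the scene stay as the last step left them, time stands still between calls to the robot, and variables do not carry over. Pictures are saved under pics/ and viewed, at most 10 in all, crops included, and the job is handed in when it is done.

Besides the shell and the picture viewer there is one more tool, called after "Call:" in YAML: its name, and indented under it one key for each argument. step_arm: Moves the arm, as the interface text tells. Its arguments: {"type":"object","properties":{"rows":{"type":"array"}},"required":["rows"]}

```bash
mkdir -p pics
cat > h.py <<'E'
import numpy as np, cv2
from plant import ctrl
def snap(n,f):
    p=ctrl.snapshot(n); cv2.imwrite('pics/'+f,p[:,:,::-1]); return p
def back(cam,u,v,z):
    m=ctrl.camera_model(cam);K=np.array(m['intrinsics']);R=np.array(m['R']);t=np.array(m['t'])
    d=R.T@np.linalg.solve(K,[u,v,1.]);c=-R.T@t
    return c+d*(z-c[2])/d[2]
def proj(cam,X):
    m=ctrl.camera_model(cam);p=np.array(m['intrinsics'])@(np.array(m['R'])@np.array(X)+np.array(m['t']));return p[:2]/p[2]
E
python3 - <<'E'
from h import *
o=ctrl.get_obs();print(o['clock'],o['tool_pos'],o['orientation'],o['force'])
a=snap('top','top1.png');b=snap('scene','scene1.png')
E
```

```text
0.0 [0.27123047 0.61759075 0.22563238] [ 1.79907059e+02 -7.04072013e-03 -2.37152571e+01] [0.90360952 1.15506263 0.20157317]
```

View pics/top1.png

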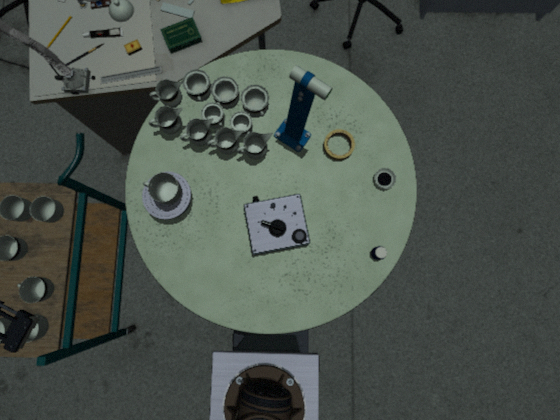

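View pics/scene1.png

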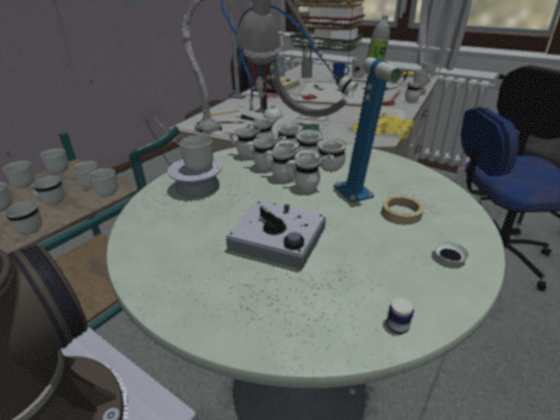

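The top view shows the console at about (278,225), with the lever hub at (277,227) pointing left to (262,222) and the button at (299,236). I'll convert these to world positions and enlarge the crop.

Run:
```python
from h import *
for n,u,v,z in [('hub',277,227,.06),('tip',262,222,.075),('btn',299,236,.067),('c1',245,204,.045),('c2',301,195,.045),('c3',310,245,.045),('c4',252,254,.045)]: print(n,back('top',u,v,z).round(4))
a=cv2.imread('pics/top1.png')[185:265,235:320];b=cv2.imread('pics/scene1.png')[195:270,220:335]
a=cv2.resize(a,None,fx=6.5,fy=6.5,interpolation=cv2.INTER_CUBIC)
cv2.imwrite('pics/c1.png',a)
m=ctrl.camera_model('wrist');R=np.array(m['R']);print(-R.T@np.array(m['t']),R, m['intrinsics'])
```

```text
hub [ 0.5231 -0.0278  0.06  ]
tip [0.5352 0.017  0.075 ]
btn [ 0.4968 -0.0938  0.067 ]
c1 [0.594  0.0724 0.045 ]
c2 [ 0.6259 -0.0993  0.045 ]
c3 [ 0.4726 -0.1284  0.045 ]
c4 [0.4415 0.0457 0.045 ]
[0.33555692 0.5903606  0.38348487] [[-0.40335295 -0.91504372  0.0011743 ]
 [-0.8839774   0.38998978  0.25786029]
 [-0.2364114   0.10297065 -0.9661815 ]] [[302.34744521   0.         282.99881558]
 [  0.         302.34744521 212.34613281]
 [  0.           0.           1.        ]]
```

View pics/c1.png

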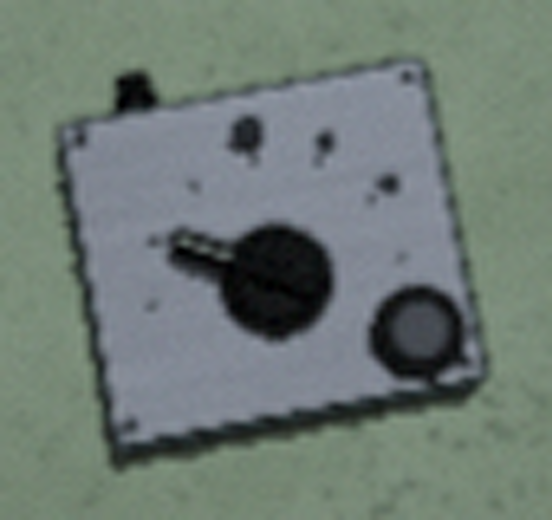

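The console is turned about +10.5°, so the dial is at about (0.519,-0.030). The lever looks to be at the 0.52 click, and the stud is probably the upper-left mark (joint 1.571). I'll move above it and check from close by.

Call:
step_arm:
  rows:
    - [1, [14, -37, 3], [0, 0, 0]]
    - [1, [28, -75, 6], [0, 0, 0]]
    - [1, [42, -112, 10], [0, 0, 0]]
    - [1, [57, -150, 10], [0, 0, 0]]
    - [1, [71, -187, 10], [0, 0, 0]]

```text
clock: 0.52
tool_pos: [0.3426, 0.429, 0.2364]
orientation: [180.0, 0.0, -23.7]
force: [1.2, 1.0, 0.2]
opening: 0.0598
gripper_force: 0.0
```

Call:
step_arm:
  rows:
    - [1, [14, -37, 0], [0, 0, 0]]
    - [1, [28, -75, 0], [0, 0, 0]]
    - [1, [42, -112, 0], [0, 0, 0]]
    - [1, [57, -150, 0], [0, 0, 0]]
    - [1, [71, -187, 0], [0, 0, 0]]

```text
clock: 0.93
tool_pos: [0.4135, 0.2419, 0.2366]
orientation: [-180.0, 0.0, -23.7]
force: [1.1, -0.2, -0.0]
opening: 0.0267
gripper_force: 0.0
```

Call:
step_arm:
  rows:
    - [1, [14, -37, 0], [0, 0, 0]]
    - [1, [28, -75, 0], [0, 0, 0]]
    - [1, [42, -112, 0], [0, 0, 0]]
    - [1, [57, -150, 0], [0, 0, 0]]
    - [1, [71, -187, 0], [0, 0, 0]]

```text
clock: 1.35
tool_pos: [0.4845, 0.055, 0.2366]
orientation: [-180.0, -0.0, -23.7]
force: [-0.1, 1.1, 0.3]
opening: 0.0008
gripper_force: 0.0
```

Call:
step_arm:
  rows:
    - [1, [5, -15, -10], [0, 0, 0]]
    - [1, [10, -30, -20], [0, 0, 0]]
    - [1, [16, -40, -30], [0, 0, 0]]
    - [1, [16, -40, -40], [0, 0, 0]]
    - [1, [16, -40, -40], [0, 0, 0]]

```text
clock: 1.77
tool_pos: [0.4991, 0.0163, 0.1942]
orientation: [179.9, 0.2, -23.8]
force: [-0.8, -1.1, -0.8]
opening: 0.0006
gripper_force: 0.0
```

Run:
```python
from h import *
a=snap('wrist','w1.png')
o=ctrl.get_obs();print(o['tool_pos'],proj('wrist',[.5188,-.03,.045]),proj('wrist',o['tool_pos']))
```

```text
[0.49948314 0.01674861 0.19537616] [318.1218343  165.33425232] [284.47386099 259.864565  ]
```

View pics/w1.png

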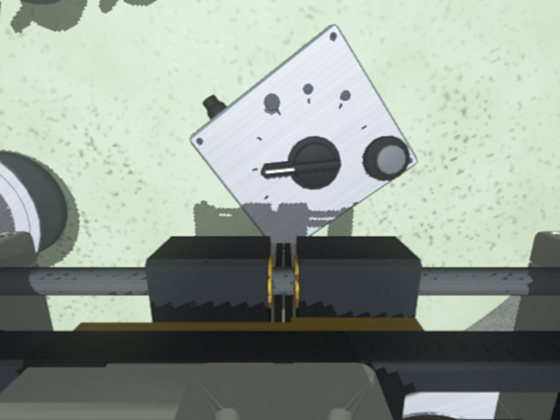

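The wrist view shows the hub at (315,163), the lever tip at (263,170), the tall stud with its large head at (272,103), flat plugs at (308,89) and (345,95), and the button at (391,158).

```bash
cat > m1.py <<'E'
from h import *
P={n:back('wrist',u,v,z) for n,u,v,z in [('hub',315,163,.062),('tip',263,170,.077),('stud',272,103,.063),('p1',308,89,.047),('p2',345,95,.047),('btn',391,158,.067),('c1',197,141,.045),('c2',334,34,.045),('c3',412,160,.045)]}
for n,p in P.items():
    d=p-P['hub'];print(n,p.round(4),'r',round(np.hypot(d[0],d[1]),4),'ang',np.degrees(np.arctan2(d[1],d[0])).round(1))
E
python3 m1.py
```

```text
hub [ 0.5246 -0.027   0.062 ] r 0.0 ang 0.0
tip [0.5399 0.0195 0.077 ] r 0.049 ang 71.8
stud [ 0.5903 -0.0118  0.063 ] r 0.0675 ang 13.1
p1 [ 0.5894 -0.0481  0.047 ] r 0.0682 ang -18.0
p2 [ 0.5703 -0.0782  0.047 ] r 0.0686 ang -48.2
btn [ 0.5008 -0.0935  0.067 ] r 0.0706 ang -109.7
c1 [0.5896 0.0708 0.045 ] r 0.1175 ang 56.4
c2 [ 0.6232 -0.088   0.045 ] r 0.1159 ang -31.7
c3 [ 0.4855 -0.1186  0.045 ] r 0.0996 ang -113.1
```

Call:
step_arm:
  rows:
    - [1, [0, 0, -35], [0, 0, 0]]
    - [1, [0, 0, -70], [0, 0, 0]]
    - [1, [0, 0, -105], [0, 0, 0]]
    - [1, [0, 0, -120], [0, 0, 0]]
    - [1, [0, 0, -128], [0, 0, 0]]

```text
clock: 2.23
tool_pos: [0.4991, 0.0174, 0.0667]
orientation: [179.9, 0.1, -23.6]
force: [-0.6, -0.0, 0.5]
opening: 0.0006
gripper_force: 0.0
```

Call:
step_arm:
  rows:
    - [1, [4, -1, 0], [0, 0, 0]]
    - [1, [8, -3, 0], [0, 0, 0]]
    - [1, [11, -4, 0], [0, 0, 0]]
    - [1, [13, -4, 0], [0, 0, 0]]
    - [1, [13, -4, 0], [0, 0, 0]]

```text
clock: 2.65
tool_pos: [0.5148, 0.0132, 0.0698]
orientation: [-179.9, -0.1, -23.7]
force: [-0.5, 0.3, 0.8]
opening: 0.0006
gripper_force: 0.0
```

Call:
step_arm:
  rows:
    - [1, [2, -1, 0], [0, 0, 0]]
    - [1, [4, -1, 0], [0, 0, 0]]
    - [1, [6, -2, 0], [0, 0, 0]]
    - [1, [7, -2, 0], [0, 0, 0]]
    - [1, [7, -2, 0], [0, 0, 0]]

```text
clock: 3.07
tool_pos: [0.5206, 0.0109, 0.0686]
orientation: [180.0, 0.0, -23.7]
force: [-2.3, 0.6, 2.6]
opening: 0.0006
gripper_force: 1.1
```

Call:
step_arm:
  rows:
    - [1, [2, -1, 0], [0, 0, 0]]
    - [1, [3, -1, 0], [0, 0, 0]]
    - [1, [4, -2, 0], [0, 0, 0]]
    - [1, [5, -2, 0], [0, 0, 0]]
    - [1, [6, -3, 0], [0, 0, 0]]

```text
clock: 3.48
tool_pos: [0.5267, 0.0079, 0.0685]
orientation: [180.0, -0.0, -23.7]
force: [-0.5, 0.2, 0.3]
opening: 0.0004
gripper_force: 0.0
```

Run:
```python
from h import *
a=snap('wrist','w2.png')
cv2.imwrite('pics/w2c.png',cv2.resize(a[60:300,160:440,::-1],None,fx=2.4,fy=2.4))
print(proj('wrist',[.523,-.0275,.062]),proj('wrist',[.523,-.0275,.045]))
for th in (71.5,41.5,11.5):
    t=np.radians(th); print(th,proj('wrist',[.523+.05*np.cos(t),-.0275+.05*np.sin(t),.077]))
```

```text
[343.15251466 238.05101032] [337.96712131 228.87492163]
71.5 [254.41930815 255.81034103]
41.5 [261.7791986  209.29426299]
11.5 [294.62791113 170.14380815]
```

View pics/w2c.png

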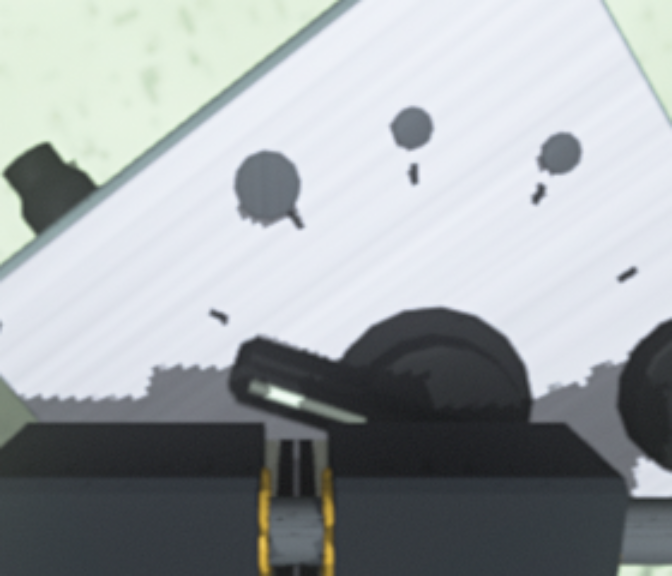

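The crop shows the lever's white line running from (250,385) to (365,420), just ahead of the fingers, and the stud's head at (267,187).

Run:
```python
from h import *
f=lambda u,v,z:back('wrist',u/2.4+160,v/2.4+60,z)
a=f(250,385,.077);b=f(365,420,.077);d=a-b;print(a,b,np.degrees(np.arctan2(d[1],d[0])))
s=f(267,187,.063);p1=f(412,128,.047);p2=f(561,153,.047);print(s,p1,p2)
t=f(218,316,.045);print(t)
# circle centre, known 70mm radius through 3 points
from scipy.optimize import least_squares
r=least_squares(lambda c:[np.hypot(*(q[:2]-c[:2]))-.07 for q in(s,p1,p2)],[.52,-.03]).x
print(r,[np.degrees(np.arctan2(*(q[:2]-r)[::-1])).round(1) for q in(s,p1,p2,t,a)])
print(ctrl.get_obs()['force'])
```

```text
[0.5545892  0.00698614 0.077     ] [ 0.5373181  -0.01256406  0.077     ] 48.541865684064845
[ 0.59065253 -0.01275525  0.063     ] [ 0.58914515 -0.04883162  0.047     ] [ 0.56964311 -0.07910333  0.047     ]
[0.56664408 0.01251043 0.045     ]
[ 0.5223163  -0.02761686] [np.float64(12.3), np.float64(-17.6), np.float64(-47.4), np.float64(42.2), np.float64(47.0)]
[ 0.30198288 -0.42959781  0.57774052]
```

The lever rests at the second click (about 42–47° against 42.3°) and is free of force. One more click to the stud. I'll back off and turn the tool square to the lever.

Call:
step_arm:
  rows:
    - [1, [-5, 6, 0], [0, 0, -0.1]]
    - [1, [-7, 12, 0], [0, 0, -0.2]]
    - [1, [-4, 12, 0], [0, 0, -0.3]]
    - [1, [0, 10, 0], [0, 0, -0.42]]
    - [1, [3, 9, 0], [0, 0, -0.53]]

```text
clock: 3.95
tool_pos: [0.5298, 0.0169, 0.0686]
orientation: [-180.0, -0.0, -54.4]
force: [0.6, 1.5, -0.2]
opening: 0.0002
gripper_force: 0.0
```

Call:
step_arm:
  rows:
    - [1, [1, -1, 0], [0, 0, 0]]
    - [1, [2, -2, 0], [0, 0, 0]]
    - [1, [3, -4, 0], [0, 0, 0]]
    - [1, [4, -5, 0], [0, 0, 0]]
    - [1, [4, -5, 0], [0, 0, 0]]

```text
clock: 4.37
tool_pos: [0.5335, 0.0117, 0.0685]
orientation: [180.0, -0.0, -54.0]
force: [-0.0, -0.1, -0.5]
opening: 0.0003
gripper_force: 0.0
```

Call:
step_arm:
  rows:
    - [1, [1, -1, 0], [0, 0, 0]]
    - [1, [2, -3, 0], [0, 0, 0]]
    - [1, [4, -4, 0], [0, 0, 0]]
    - [1, [5, -6, 0], [0, 0, 0]]
    - [1, [5, -6, 0], [0, 0, 0]]

```text
clock: 4.78
tool_pos: [0.5388, 0.006, 0.0686]
orientation: [-180.0, -0.0, -54.1]
force: [-0.4, 2.1, 0.1]
opening: 0.0006
gripper_force: 0.7
```

Call:
step_arm:
  rows:
    - [1, [0, -1, 0], [0, 0, 0]]
    - [1, [1, -2, 0], [0, 0, 0]]
    - [1, [1, -3, 0], [0, 0, 0]]
    - [1, [2, -3, 0], [0, 0, 0]]
    - [1, [2, -3, 0], [0, 0, 0]]

```text
clock: 5.2
tool_pos: [0.5405, 0.0028, 0.0686]
orientation: [180.0, -0.0, -54.1]
force: [-0.9, 0.7, 0.5]
opening: 0.0007
gripper_force: 0.4
```

Call:
step_arm:
  rows:
    - [1, [0, -1, 0], [0, 0, 0]]
    - [1, [1, -1, 0], [0, 0, 0]]
    - [1, [1, -2, 0], [0, 0, 0]]
    - [1, [1, -2, 0], [0, 0, 0]]
    - [1, [1, -2, 0], [0, 0, 0]]

```text
clock: 5.62
tool_pos: [0.5413, 0.0007, 0.0685]
orientation: [180.0, -0.0, -54.1]
force: [0.5, 0.4, 0.7]
opening: 0.0003
gripper_force: 0.0
```

Run:
```python
from h import *
a=snap('wrist','w3.png')
cv2.imwrite('pics/w3c.png',cv2.resize(a[60:300,160:440,::-1],None,fx=2.4,fy=2.4))
c=np.array([.5223,-.0276])
for th in (42.3,27.3,12.3):
    t=np.radians(th); print(th,[((proj('wrist',[*(c+r*np.array([np.cos(t),np.sin(t)])),.077])-[160,60])*2.4).round() for r in (.048,.02)])
```

```text
42.3 [array([229., 466.]), array([355., 453.])]
27.3 [array([229., 413.]), array([356., 431.])]
12.3 [array([244., 359.]), array([363., 409.])]
```

View pics/w3c.png

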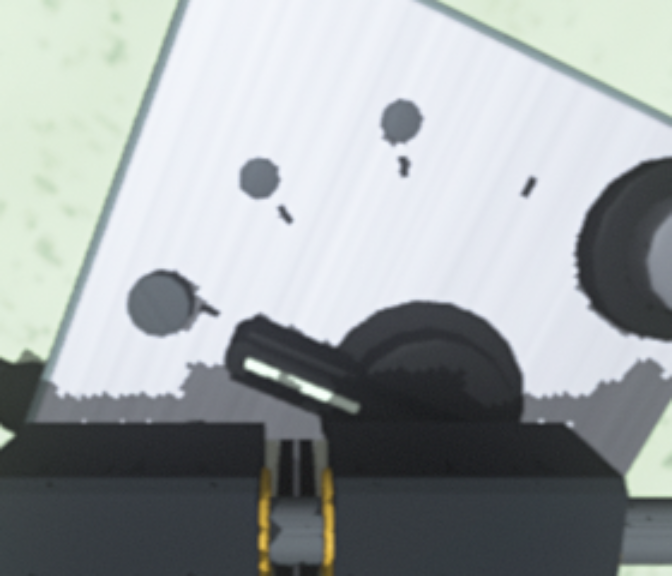

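The lever's line from (245,362) to (357,409) matches the prediction for the stud position, with no force on the finger. I'll back off, lift, and go over the button.

Call:
step_arm:
  rows:
    - [1, [-4, 5, 0], [0, 0, 0]]
    - [1, [-8, 10, 0], [0, 0, 0]]
    - [1, [-8, 10, 20], [0, 0, 0]]
    - [1, [-8, 10, 40], [0, 0, 0]]
    - [1, [-8, 10, 55], [0, 0, 0]]

```text
clock: 6.08
tool_pos: [0.5332, 0.0116, 0.1248]
orientation: [-180.0, -0.0, -54.0]
force: [-0.4, 0.1, -0.1]
opening: 0.0005
gripper_force: 0.0
```

Call:
step_arm:
  rows:
    - [1, [-10, -30, 0], [0, 0, 0]]
    - [1, [-20, -60, 0], [0, 0, 0]]
    - [1, [-30, -90, 0], [0, 0, 0]]
    - [1, [-34, -105, 0], [0, 0, 0]]
    - [1, [-34, -105, 0], [0, 0, 0]]

```text
clock: 6.5
tool_pos: [0.4977, -0.0958, 0.1236]
orientation: [180.0, 0.0, -54.2]
force: [-1.0, 0.4, 0.6]
opening: 0.0006
gripper_force: 0.0
```

Run:
```python
from h import *
print(ctrl.get_obs()['tool_pos'])
a=snap('wrist','w4.png')
print(proj('wrist',[.499,-.094,.067]),[proj('wrist',[.499+x,-.094+y,.067]).round() for x,y in((.014,0),(0,.014),(-.014,0),(0,-.014))])
```

```text
[ 0.49771777 -0.09576163  0.12359597]
[283.31084665 228.55963768] [array([268., 218.]), array([272., 243.]), array([298., 239.]), array([294., 214.])]
```

View pics/w4.png

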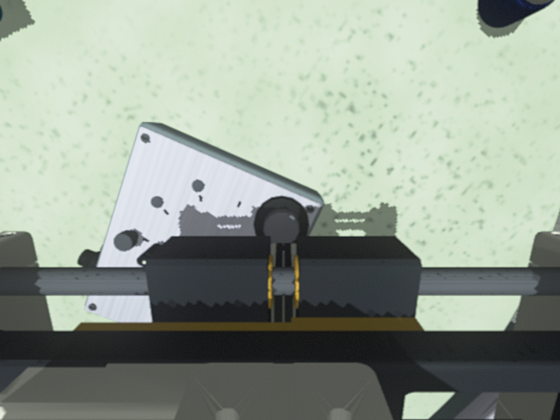

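The button's top is centred near (282,222), within about 3 mm of the estimate. I'll shift slightly and press down.

Call:
step_arm:
  rows:
    - [1, [2, -2, -20], [0, 0, 0]]
    - [1, [2, -2, -40], [0, 0, 0]]
    - [1, [2, -2, -50], [0, 0, 0]]
    - [1, [2, -2, -54], [0, 0, 0]]
    - [1, [2, -2, -56], [0, 0, 0]]

```text
clock: 6.97
tool_pos: [0.5011, -0.0955, 0.067]
orientation: [179.9, 0.0, -54.0]
force: [-1.5, 1.2, 1.8]
opening: 0.0008
gripper_force: 0.7
```

Call:
step_arm:
  rows:
    - [1, [0, 0, -2], [0, 0, 0]]
    - [1, [0, 0, -4], [0, 0, 0]]
    - [1, [0, 0, -6], [0, 0, 0]]
    - [1, [0, 0, -7], [0, 0, 0]]
    - [1, [0, 0, -7], [0, 0, 0]]

```text
clock: 7.38
tool_pos: [0.5018, -0.0957, 0.0613]
orientation: [-179.9, -0.0, -54.1]
force: [-3.1, 3.6, 6.2]
opening: 0.0007
gripper_force: 3.1
```

Call:
step_arm:
  rows:
    - [1, [0, 0, -1], [0, 0, 0]]
    - [1, [0, 0, -1], [0, 0, 0]]
    - [1, [0, 0, -2], [0, 0, 0]]
    - [1, [0, 0, -2], [0, 0, 0]]
    - [1, [0, 0, -2], [0, 0, 0]]

```text
clock: 7.8
tool_pos: [0.502, -0.0957, 0.0609]
orientation: [-179.9, -0.1, -54.0]
force: [-9.9, 5.8, 25.7]
opening: 0.0007
gripper_force: 12.4
```

The force rose to 26 N with no further travel, so the button is fully in. Releasing it and retreating.

Call:
step_arm:
  rows:
    - [1, [0, 0, 4], [0, 0, 0]]
    - [1, [0, 0, 10], [0, 0, 0]]
    - [1, [0, 0, 30], [0, 0, 0]]
    - [1, [0, 0, 60], [0, 0, 0]]
    - [1, [0, 0, 90], [0, 0, 0]]

```text
clock: 8.22
tool_pos: [0.501, -0.0963, 0.1493]
orientation: [179.9, 0.0, -54.1]
force: [0.1, -0.7, 0.9]
opening: 0.0002
gripper_force: 0.0
```

Call:
step_arm:
  rows:
    - [1, [-10, 10, 20], [0, 0, 0]]
    - [1, [-30, 30, 40], [0, 0, 0]]
    - [1, [-40, 40, 60], [0, 0, 0]]
    - [1, [-50, 50, 60], [0, 0, 0]]
    - [1, [-50, 50, 60], [0, 0, 0]]

```text
clock: 8.63
tool_pos: [0.451, -0.0449, 0.2104]
orientation: [-179.8, -0.1, -54.0]
force: [0.2, -0.5, -0.2]
opening: 0.0005
gripper_force: 0.0
```

Run:
```python
from h import *
snap('wrist','w5.png');print(ctrl.get_obs()['force'])
```

```text
[-1.08955429 -0.72609971 -0.45009702]
```

View pics/w5.png

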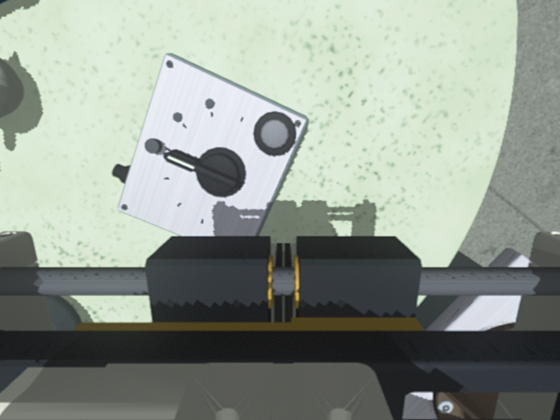

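The lever, from hub (220,172) to tip (167,152), points at the stud (153,146). The button at (275,133) is out again, and the arm is clear.

```bash
python3 -c "
from plant import ctrl
print(ctrl.close_job())"
```

```text
the job is handed in; nothing more can be done
None
```

The job is handed in: the lever was pushed two clicks clockwise to the tall stud (joint 1.571), then the start button was pressed fully in and came back out; the arm went nowhere near the cup, pot or dish.

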